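# Feel the gap of a plate press with a taper gauge

### The arm

A 6-joint arm with a two-finger parallel gripper is mounted at the origin on the work surface; the furniture and walls round the work are solid. World frame = base frame: x ahead of the robot, y to its left, z up, the work surface at z = 0. Lengths are in mm, angles in rad, forces in N, time in s.
With the tool pointing down it reaches from about 250 to 775 mm from the base axis. Payload 4 kg.
Tool frame: the origin (TCP) lies between the finger pads; the fingertips stand 8 mm ahead of it and the grasp point (between the pads) lies 11 mm behind it (r.tip_reach is the distance from the TCP to the fingertips, in mm); z points along the fingers, y is the line along which they close (so a half turn about z gives the same grasp; the last joint's range is limited). The gripper opens to 94 mm and grips with 3 to 60 N. Pads are 16 mm wide; open, the fingers measure 119 mm over their backs; the gripper's body (75 mm by 177 mm) begins 78 mm behind the grasp point.
Start: joints at [-1.386, 0.087, 1.371, -0, 1.684, -0.103], TCP at [156.111, -527.398, 213.506] pointing down, gripper open.
Joint ranges: [-3.1, 3.1], [-0.76, 2.03], [0.27, 2.55], [-1.08, 4.22], [0.17, 2.65], [-2.57, 2.57]. Speed limits (rad/s): [2.79, 2.79, 3.14, 3.14, 3.14, 3.14].

### API

Orientations are given as a unit quaternion [w, x, y, z].
In Python, from cell import r, vision gives the robot as it stands.
- The arm moves only by the tool jog_arm, never from a script. Its arguments are lists of equal length, an entry for each row: "delta_pos": the shift along the tool's x, y, z in cm, a list of three; "rotation": the turn, a rotation vector about the tool's x, y, z in rad, a list of three. A call has 1 to 20 rows; each row is the pose to reach, as a shift and turn from the pose commanded when the call began, along the tool's axes at that moment; what a row does not reach only later rows make up. A row lasts 1/8 s, in which the tool goes at most 62.5 mm and 10.7 degrees, less where a joint would pass 70% of its speed; a pose out of reach is approached as far as the arm can. A call with a gripper value outside its range is refused whole. "gripper" is the closure, from 0 (fully open) to 1 (shut), set as the call begins (left out, the last holds). The fingers move at their own pace and stop on an object; "squeeze" is the grip in N (left out, the last holds). Time passes only in rows, so rows that repeat a pose let the fingers close. It gives the time, the measured TCP pose, the force, the opening and the grip force at its end, in the units of the state.
- r.get_obs(): the state, without advancing time (a new reading comes with each control period).
- vision.camera(name): name is "side" or "top"; returns a dict with "pixels" (480x640x3 uint8, red, green, blue), "depth" (480x640 float32, mm along the optical axis (not along the pixel's ray), 0 where there is no reading), "fx", "fy", "cx", "cy" (pixels), "R" (3x3) and "t" (3): a world point X has camera coordinates R X + t. Camera axes: x right, y down, z forward; pixel columns grow to the right and rows downward; lengths in mm; the calibration is good to about 2 mm. A picture is of the moment at which its call begins.
- r.sign_off(): hands the job in; it is judged then, once.
The state is a dict: "time": time; "joints": joint angles; "qvel": joint speeds; "tau": joint torques, N m; "position": TCP position; "ee_rot": TCP orientation; "force": force on the tool from outside, world axes, zero at the start; "torque": the same for the moment, N m; "opening": opening from 0.0 (shut) to 1.0 (fully open); "grasp_force": force on a finger pad.
Only numpy, scipy, OpenCV 4.12 (cv2) and the standard library are available. Lean on these libraries where they do the work, as an engineer would, in place of code of your own. Each camera call takes 0.05 s, during which the arm holds its last target. There are 200 camera calls.

### The job

Pick up the orange-handled taper gauge by its handle and slide its steel blade, lying flat on the lower plate and pointing straight in, into the middle of the gap between the two steel plates of the green press, until it is snug and clearly drags on both plates (a light push of about 8 N); do not force it. Then keep holding it there: the program finishes while the gripper still holds the gauge by the handle at that snug depth, so that someone can read the gap. Leave the pale blue jar, the red cap and the dark stilt where they are.

Things in the scene. Friction and masses are not known exactly. Their poses are not given: they have to be found in the camera images.
- gauge: Taper gauge, 0.15 kg, lying flat. Orange handle 56 (x) x 16 (y) x 28 (z) mm; a steel wedge blade 16 mm wide sticks out 70 mm from its +x end. Origin on the underside, under the middle of the handle; x points to the blade's tip, z up. Blade and handle share a flat underside (z = 0); the blade's top slopes evenly from 2 mm thick at the tip to 16 mm at the handle.
- gauge_tip (a point): Middle of the lower edge of the blade's tip, 98 mm along +x from the gauge's origin, at z = 0 of the gauge.
- press: Plate press, fixed, 95 mm tall, green base 112 x 124 mm. Origin under its middle, on the table; x points straight into the gap from the open front, which faces the robot more or less, y left, z up. Lower plate: steel, 94 (x) x 104 (y) x 10 mm, upper face 50 mm above the table, front edge at x = -47 mm. Two posts 13 mm thick at the back, x = 34, y = +-40 mm.
- press_slot (a point): Point on the upper face of the lower plate, 50 mm above the table, mid-width, straight below the front edge of the upper plate (x = -35 mm of the press); the lower plate sticks out 12 mm in front of it as a ledge. Axes as those of the press.
- platen: Upper steel plate of the press, 82 (x) x 104 (y) x 10 mm, parallel to the lower one, locked rigidly at a height that varies: the gap is 7 to 12 mm. Origin in the middle of its lower front edge, straight above press_slot; axes as those of the press. Collars and brass clamp screws at the back reach 24 mm above its underside.
- jar_2: Small jar with pale blue powder and a white lid, 43 mm across, 50 mm tall; origin under its centre. Bystander.
- cap_pink: Small red screw cap filled with pink powder, 22 mm across, 14 mm tall, lying open side up; origin under its centre. Bystander.
- stilt_1: Dark three-winged sheet metal firing stilt, 46 x 44 x 16 mm; origin under its middle. Bystander.

How it is judged:
By the outcome, as a careful person would: the job done as asked, in the order asked, and still so for the second after the job is handed in, while the arm keeps its last pose, push and grip.
It also fails if it takes over 58 s, if anything falls off the work surface, if the arm or the gripper's body presses on something with over 40 N, if the wrist force passes 120 N, or if a joint passes its speed limit or range.

## Working session

There is one attempt and no reset: what is moved stays moved. The work goes in short steps, Python scripts to look and compute and a tool call to move; the robot and the scene stay as the last step left them, time stands still between calls to the robot, and variables do not carry over. Pictures are saved under pics/ and viewed, at most 10 in all, crops included, and the job is handed in when it is done.

Besides the shell and the picture viewer there is one more tool, called as a command line: name --argument value ..., lists and objects as JSON in quotes. jog_arm: Moves the arm, as the interface text tells. Its arguments: {"type":"object","properties":{"delta_pos":{"type":"array","items":{"type":"array","items":{"type":"number"}}},"rotation":{"type":"array","items":{"type":"array","items":{"type":"number"}}},"gripper":{"type":"number"},"squeeze":{"type":"number"}},"required":["delta_pos","rotation"]}

```bash
mkdir -p pics; python3 - <<'E'
from cell import r, vision
import cv2,pickle
for n in("top","side"):
    c=vision.camera(n);pickle.dump(c,open(f"pics/{n}0.pkl","wb"));cv2.imwrite(f"pics/{n}0.png",c["pixels"][:,:,::-1])
    print(n,c["fx"],c["cx"],c["cy"],c["R"],c["t"])
o=r.get_obs();print(o)
E
```

```text
top 598.0784771697571 322.164158915959 236.14470220932222 [[-0.02531401 -0.99950576 -0.0186394 ]
 [-0.99664621  0.02668421 -0.07735811]
 [ 0.07781726  0.01661864 -0.99682912]] [ 105.50468497  500.59928265 1062.39262716]
side 497.9443046532097 320.4051045251528 244.2040291377458 [[ 0.96775278 -0.25091904 -0.02223041]
 [-0.15787601 -0.53539177 -0.82971731]
 [ 0.19628989  0.80647088 -0.55774097]] [-454.26661676  178.72943459  730.60270853]
{'time': 0.1, 'joints': array([-1.38609994e+00,  8.78847064e-02,  1.37210472e+00,  4.07370923e-06,
        1.68355569e+00, -1.03060834e-01]), 'qvel': array([ 0.00057855, -0.00128739, -0.00396206,  0.00027537,  0.00020073,
        0.0007603 ]), 'tau': array([ 1.34020214e-03, -3.41254628e+01, -3.03301156e+01,  7.20328954e-02,
        3.04137950e-02, -9.02491138e-05]), 'position': array([ 156.02273152, -526.9192683 ,  212.41839321]), 'ee_rot': array([-9.75503986e-04,  9.89666812e-01,  1.43382874e-01, -3.78142020e-05]), 'force': array([ 0.2469834 , -0.92550941,  0.18106807]), 'torque': array([0.03565212, 0.00574777, 0.02108547]), 'grasp_force': 0.0, 'opening': 0.9990502684694118}
```

View pics/top0.png

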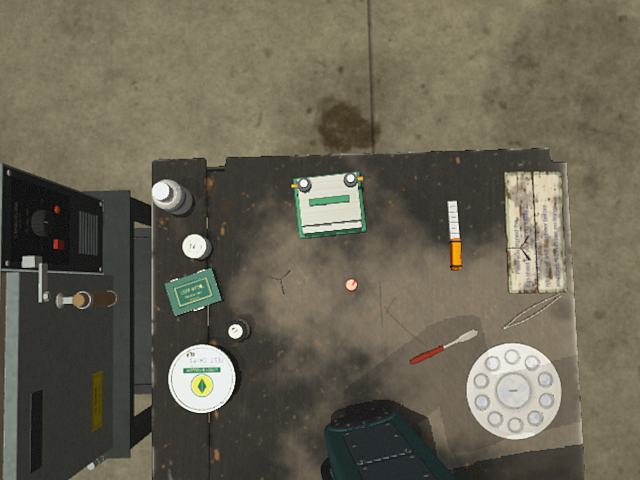

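View pics/side0.png

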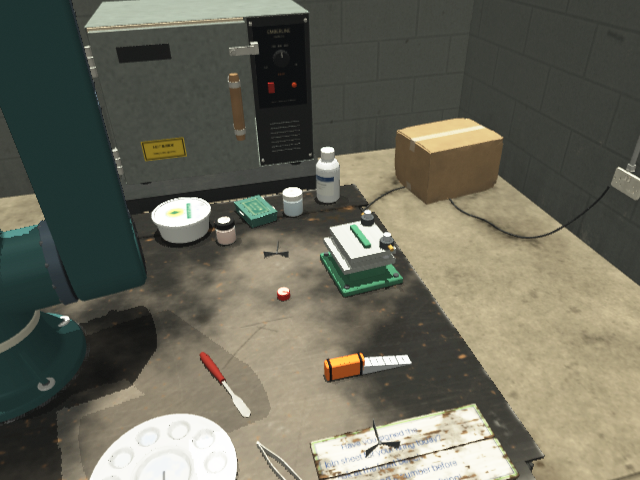

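Top: press near (331,205), gauge from (456,268) handle to (452,201) tip, cap (351,285), stilt (282,282). Side: press (360,255), gauge (325–410,365). Next, an enlarged composite and depth-based measurement.

```bash
cat > h.py <<'E'
import numpy as np,cv2,pickle
def world(c,u,v,d):
    p=np.stack([(u-c["cx"])/c["fx"]*d,(v-c["cy"])/c["fy"]*d,d],-1)
    return (p-c["t"])@c["R"]
def cloud(c):
    v,u=np.mgrid[:480,:640]; return world(c,u,v,c["depth"].astype(float))
def onplane(c,u,v,z):
    a=world(c,np.array(u,float),np.array(v,float),np.array(1.)); o=-c["R"].T@c["t"]; return o+(a-o)*(z-o[2])/(a-o)[2]
def proj(c,X):
    p=c["R"]@np.array(X,float)+c["t"]; return c["fx"]*p[0]/p[2]+c["cx"],c["fy"]*p[1]/p[2]+c["cy"]
def rect(c,m):
    return cv2.minAreaRect(m[:,:2].astype(np.float32))
E
python3 - <<'E'
from h import *
t=pickle.load(open("pics/top0.pkl","rb"));s=pickle.load(open("pics/side0.pkl","rb"))
for n,c,(x0,y0,x1,y1),(gx0,gy0,gx1,gy1) in(("top",t,(285,160,380,245),(435,190,475,280)),("side",s,(315,200,410,300),(315,340,420,390))):
    W=cloud(c);h=cv2.cvtColor(c["pixels"],cv2.COLOR_RGB2HSV)
    m=np.zeros((480,640),bool);m[gy0:gy1,gx0:gx1]=1
    o=m&(h[...,1]>180)&(h[...,0]<22)&(h[...,2]>120)&(W[...,2]>15)
    P=W[o];print(n,"handle",rect(c,P),np.percentile(P[:,2],[5,50,95]))
    g=m&(h[...,1]<60)&(h[...,2]>140)
    P=W[g];print(n,"blade",rect(c,P),np.percentile(P[:,2],[5,50,95]))
    m[:]=0;m[y0:y1,x0:x1]=1
    z=W[m][:,2];print(n,"z hist",np.histogram(z,np.arange(0,110,4)))
    for lo,hi in((60,75),(45,54),(12,40)):
        P=W[m&(W[...,2]>lo)&(W[...,2]<hi)]
        if len(P)>5:print(n,lo,hi,len(P),rect(c,P),np.median(P[:,2]))
a=cv2.resize(t["pixels"][165:245,285:375],None,fx=4.4,fy=4.4,interpolation=2)
b=cv2.resize(s["pixels"][205:300,315:410],None,fx=4.1,fy=4.1,interpolation=2)
cc=np.zeros((400,800,3),np.uint8);cc[:min(a.shape[0],400),:396]=a[:400];cc[:389,400:789]=b[:389,:389]
cv2.imwrite("pics/z1.png",cc[:,:,::-1])
E
```

```text
top handle ((455.760986328125, -40.02544403076172), (54.52205276489258, 234.23301696777344), 4.738343715667725) [23.46270809 27.89758517 31.90097216]
top blade ((467.9734191894531, -56.47161865234375), (64.46012878417969, 272.06732177734375), 33.871116638183594) [ 1.89191795  8.932989   16.63309967]
top z hist (array([1961,  170,  379,  302,   29,    0,    0,    0,    0,    0,    8,
         67,  323,   66,    2,    5,  173, 1541,  549,  237,  159,  110,
         21,   62,   25,    0,    0]), array([  0,   4,   8,  12,  16,  20,  24,  28,  32,  36,  40,  44,  48,
        52,  56,  60,  64,  68,  72,  76,  80,  84,  88,  92,  96, 100,
       104, 108]))
top 60 75 2229 ((563.535888671875, 78.20484161376953), (82.47838592529297, 104.11929321289062), 4.586647033691406) 70.66775438687776
top 45 54 442 ((517.232421875, 74.35232543945312), (13.456953048706055, 103.9557113647461), 4.799717903137207) 50.0242220298845
top 12 40 331 ((560.94873046875, 77.92947387695312), (111.3065414428711, 123.45262908935547), 4.566109657287598) 13.269976106627713
side handle ((409.2964782714844, -374.43103027
[... 318 characters left out ...]
   64,   16,    2,   96,
        129,  606,   50,    2,   79,  120, 1034,  253,  218,   90,  111,
         22,   60,   11,    0,    0]), array([  0,   4,   8,  12,  16,  20,  24,  28,  32,  36,  40,  44,  48,
        52,  56,  60,  64,  68,  72,  76,  80,  84,  88,  92,  96, 100,
       104, 108]))
side 60 75 1463 ((564.7529296875, 77.9992904663086), (83.20220184326172, 108.10681915283203), 4.339300155639648) 70.88494943779851
side 45 54 741 ((559.0970458984375, 77.62805938720703), (95.39743041992188, 109.18998718261719), 4.431277275085449) 50.313699079039864
side 12 40 983 ((562.0210571289062, 75.93939208984375), (110.5624008178711, 119.79734802246094), 4.868017196655273) 13.548392977066543
```

View pics/z1.png

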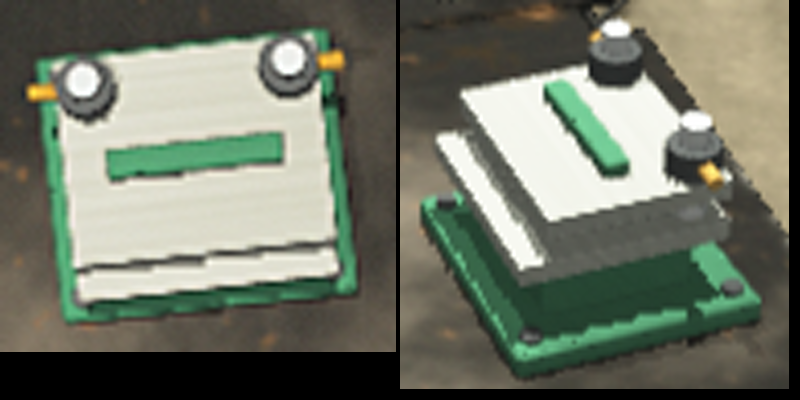

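Crop shows the press intact: open front faces the robot, ledge at lower edge of left crop (y≈285), yaw ≈4.6°. Now the gauge, with depth outliers removed.

```bash
python3 - <<'E'
from h import *
for n,(x0,y0,x1,y1) in(("top",(435,190,475,280)),("side",(315,340,420,390))):
    c=pickle.load(open(f"pics/{n}0.pkl","rb"));W=cloud(c);h=cv2.cvtColor(c["pixels"],cv2.COLOR_RGB2HSV)
    m=np.zeros((480,640),bool);m[y0:y1,x0:x1]=1
    m&=(W[...,0]>350)&(W[...,0]<560)&(W[...,1]>-220)&(W[...,1]<-80)
    print(n,"all y-range",np.percentile(W[m&(W[...,2]>6)],[1,50,99],axis=0).round(1).tolist())
    for lo,hi in((24,32),(5,17),(5,32),(3,32)):
        P=W[m&(W[...,2]>lo)&(W[...,2]<hi)]
        r_=rect(c,P);l=cv2.fitLine(P[:,:2].astype(np.float32),cv2.DIST_HUBER,0,.01,.01).ravel()
        print(n,lo,hi,len(P),np.round(r_[0],1),np.round(r_[1],1),round(r_[2],2),"yaw",np.degrees(np.arctan2(l[1],l[0])).round(2),"mean",P.mean(0).round(1))
E
```

```text
top all y-range [[437.4, -156.2, 6.1], [485.6, -146.1, 18.2], [553.2, -138.5, 32.4]]
top 24 32 267 [ 464.4 -147. ] [16.9 54. ] 88.9 yaw -1.74 mean [ 464.  -146.4   28. ]
top 5 17 348 [ 488.9 -152.3] [ 63.9 139.2] 87.46 yaw -5.79 mean [ 512.5 -147.4   10.1]
top 5 32 659 [ 488.9 -152.3] [ 63.9 139.2] 87.46 yaw -2.32 mean [ 490.5 -146.6   18. ]
top 3 32 910 [ 489.4 -149. ] [ 71.3 140.1] 87.21 yaw -2.96 mean [ 491.5 -147.5   14.1]
side all y-range [[438.1, -155.9, 6.2], [478.4, -152.6, 16.4], [545.7, -139.0, 30.4]]
side 24 32 406 [ 465.6 -146.9] [18.2 55.1] 89.89 yaw -0.58 mean [ 465.1 -148.4   28.1]
side 5 17 665 [ 498.3 -147.1] [121.   19.2] 0.52 yaw 2.81 mean [ 499.9 -150.7   10.6]
side 5 32 1212 [ 498.3 -147. ] [121.   19.2] 0.33 yaw 1.75 mean [ 484.2 -150.3   17.6]
side 3 32 1352 [ 497.8 -137.4] [ 92.6 138.3] 74.41 yaw 1.18 mean [ 487.3 -150.2   16.2]
```

jog_arm --delta_pos '[[2, -1.4, 0], [6, -4.1, 0], [11, -7.5, 0], [16, -11, 0], [21, -14.4, 0], [26, -17.8, 0], [31, -21.2, 0], [36, -24.7, 0], [39, -26.7, 0], [40.4, -27.7, 3], [40.4, -27.7, 7], [40.4, -27.7, 11], [40.4, -27.7, 13], [40.4, -27.7, 13], [40.4, -27.7, 13]]' --rotation '[[0, 0, 0.03], [0, 0, 0.07], [0, 0, 0.11], [0, 0, 0.15], [0, 0, 0.19], [0, 0, 0.23], [0, 0, 0.26], [0, 0, 0.29], [0, 0, 0.297], [0, 0, 0.297], [0, 0, 0.297], [0, 0, 0.297], [0, 0, 0.297], [0, 0, 0.297], [0, 0, 0.297]]' --gripper 0.3

```text
time: 1.98
position: [465.4, -147.4, 84.4]
ee_rot: [0.0, 1.0, -0.005, 0.001]
force: [-0.5, -0.3, 0.5]
opening: 0.704
grasp_force: 0.0
```

jog_arm --delta_pos '[[0, 0, 2], [0, 0, 4], [0, 0, 5.5], [0, 0, 6.5], [0, 0, 7.0], [0, 0, 7.2], [0, 0, 7.2], [0, 0, 7.2]]' --rotation '[[0, 0, 0], [0, 0, 0], [0, 0, 0], [0, 0, 0], [0, 0, 0], [0, 0, 0], [0, 0, 0], [0, 0, 0]]'

```text
time: 2.98
position: [465.3, -147.3, 12.0]
ee_rot: [0.0, 1.0, -0.005, 0.0]
force: [0.6, -0.4, -0.1]
opening: 0.7
grasp_force: 0.0
```

```bash
python3 - <<'E'
from cell import r, vision
from h import *
print(r.get_obs()["position"],r.get_obs()["force"])
c=vision.camera("side");cv2.imwrite("pics/s1.png",cv2.resize(c["pixels"][270:420,260:460],None,fx=3,fy=3)[:,:,::-1])
E
```

```text
[ 465.26111626 -147.28125595   11.97194942] [ 0.56010955 -0.40620375 -0.05963521]
```

View pics/s1.png

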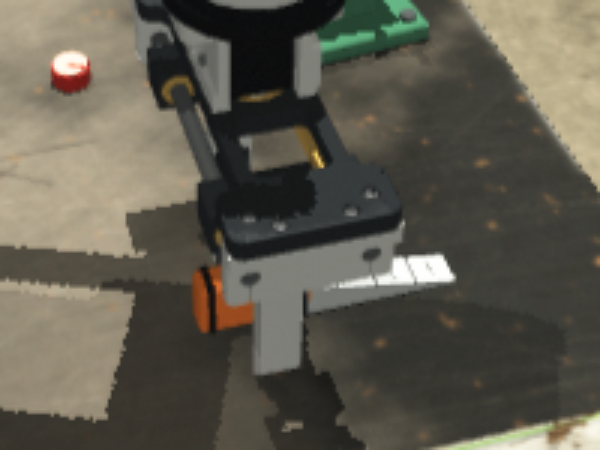

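Fingers straddle the handle (finger at ~(278,340), handle ends at ~195 and ~310). Close.

jog_arm --delta_pos '[[0, 0, 0], [0, 0, 0], [0, 0, 0], [0, 0, 0], [0, 0, 0], [0, 0, 0], [0, 0, 0], [0, 0, 0]]' --rotation '[[0, 0, 0], [0, 0, 0], [0, 0, 0], [0, 0, 0], [0, 0, 0], [0, 0, 0], [0, 0, 0], [0, 0, 0]]' --gripper 1 --squeeze 40

```text
time: 4.03
position: [464.8, -147.0, 11.4]
ee_rot: [-0.0, 1.0, -0.005, -0.0]
force: [0.3, 1.6, 0.5]
opening: 0.168
grasp_force: 40.0
```

jog_arm --delta_pos '[[0, 0, -1], [0, 0, -3], [0, 0, -5], [0, 0, -7], [-0.5, -1, -7.5], [-1.5, -3.5, -7.5], [-3, -7, -7.5], [-4.5, -10.5, -7.5], [-6.2, -14, -7.5], [-7.6, -17.5, -7.5], [-8.7, -19.8, -7.5], [-9.1, -20.9, -7.5], [-9.1, -20.9, -7.5], [-9.1, -20.9, -7.5], [-9.1, -20.9, -7.5]]' --rotation '[[0, 0, 0], [0, 0, 0], [0, 0, 0], [0, 0, 0], [0, 0, -0.01], [0, 0, -0.02], [0, 0, -0.035], [0, 0, -0.05], [0, 0, -0.065], [0, 0, -0.08], [0, 0, -0.089], [0, 0, -0.089], [0, 0, -0.089], [0, 0, -0.089], [0, 0, -0.089]]'

```text
time: 5.9
position: [376.1, 62.0, 86.4]
ee_rot: [0.0, 0.999, 0.039, -0.0]
force: [0.9, -0.1, -2.0]
opening: 0.167
grasp_force: 40.0
```

```bash
python3 - <<'E'
from cell import r, vision
from h import *
o=r.get_obs();p=o["position"];q=o["ee_rot"];print(p,q,o["force"],2*np.degrees(np.arctan2(q[2],q[1])))
out=[]
for n in("top","side"):
    c=vision.camera(n);pickle.dump(c,open(f"pics/{n}1.pkl","wb"))
    W=cloud(c);a=np.radians(4.6);d=W[...,:2]-p[:2];X=d@[np.cos(a),np.sin(a)];Y=d@[-np.sin(a),np.cos(a)]
    m=(X>30)&(X<110)&(abs(Y)<25)&(W[...,2]>55)&(W[...,2]<110)
    b=np.stack([X[m],Y[m],W[m][:,2]],-1)
    print(n,len(b),"Xmax",b[:,0].max(),rect(c,b))
    for x in range(30,105,10):
        k=b[(b[:,0]>=x)&(b[:,0]<x+10)]
        if len(k):print(x,len(k),k.mean(0).round(1),k[:,1].min().round(1),k[:,1].max().round(1),k[:,2].max().round(1),k[:,2].min().round(1))
    u,v=proj(c,p+[60,5,0]);u,v=int(u),int(v)
    im=c["pixels"][max(v-60,0):v+60,u-75:u+75]
    out.append(cv2.resize(im,(400,320),interpolation=2))
    print(u,v)
cv2.imwrite("pics/b1.png",np.hstack(out)[:,:,::-1])
E
```

```text
[376.09321869  62.03294129  86.39134853] [ 1.72489027e-04  9.99230487e-01  3.92223782e-02 -9.15699534e-05] [ 0.93961427 -0.13197072 -2.00929984] 4.4957067538704205
top 340 Xmax 97.8764775235753 ((66.97273254394531, -1.50872802734375), (15.820383071899414, 61.81822204589844), 89.9395980834961)
30 21 [38.  -2.8 89.5] -8.6 4.9 93.5 86.3
40 58 [44.9 -1.4 88. ] -9.3 6.4 92.8 83.1
50 55 [55.1 -1.5 86. ] -9.2 6.3 89.6 82.2
60 54 [64.8 -1.3 84. ] -9.4 5.9 88.3 80.0
70 56 [74.9 -1.8 81.8] -9.4 6.3 86.2 76.1
80 54 [85.2 -1.6 79.7] -9.1 6.4 86.4 74.8
90 42 [94.  -1.2 77.7] -9.3 6.2 80.3 74.6
337 272
side 387 Xmax 99.32783263341638 ((64.6932373046875, -0.7898950576782227), (20.371763229370117, 69.26229858398438), 89.8987808227539)
30 73 [35.  -6.  85.9] -10.7 4.5 93.2 75.0
40 68 [44.9 -5.9 84.9] -10.9 5.8 90.8 75.3
50 65 [55.  -4.3 83.9] -10.3 9.4 88.0 75.5
60 57 [65.  -3.9 82.5] -10.9 8.3 86.1 75.2
70 48 [74.7 -3.9 81.3] -11.0 6.5 84.4 76.1
80 43 [84.7 -3.9 79.7] -10.4 8.4 81.9 75.8
90 33 [94.6 -3.1 78.1] -9.9 5.8 79.9 75.8
289 245
```

View pics/b1.png

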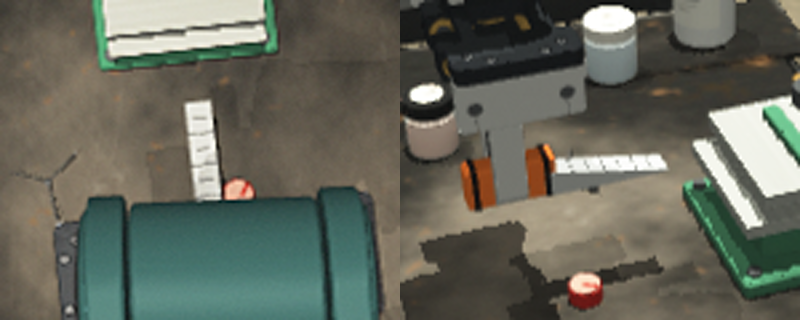

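Gauge is held level and aligned (tip at ~(200,102) left panel; cap and stilt untouched). It sits 2.5 mm right of the press centreline; correct, lower to ~2 mm above the plate, and enter.

jog_arm --delta_pos '[[0, -0.1, 0.6], [0, -0.25, 1.4], [0, -0.25, 2.0], [0, -0.25, 2.25], [0, -0.25, 2.25], [0.5, -0.25, 2.25], [1.2, -0.25, 2.25], [2, -0.25, 2.25], [2.8, -0.25, 2.25], [3.6, -0.25, 2.25], [4.4, -0.25, 2.25], [5.1, -0.25, 2.25], [5.7, -0.25, 2.25], [6.1, -0.25, 2.25], [6.3, -0.25, 2.25], [6.3, -0.25, 2.25], [6.3, -0.25, 2.25], [6.3, -0.25, 2.25]]' --rotation '[[0, 0, 0], [0, 0, 0], [0, 0, 0], [0, 0, 0], [0, 0, 0], [0, 0, 0], [0, 0, 0], [0, 0, 0], [0, 0, 0], [0, 0, 0], [0, 0, 0], [0, 0, 0], [0, 0, 0], [0, 0, 0], [0, 0, 0], [0, 0, 0], [0, 0, 0], [0, 0, 0]]'

```text
time: 8.25
position: [438.2, 70.2, 64.0]
ee_rot: [0.0, 0.999, 0.04, -0.0]
force: [0.3, -1.3, -1.7]
opening: 0.166
grasp_force: 40.0
```

```bash
python3 - <<'E'
from cell import r, vision
from h import *
o=r.get_obs();p=o["position"];print(p,o["ee_rot"],o["force"],o["torque"])
out=[]
for n in("top","side"):
    c=vision.camera(n);W=cloud(c);a=np.radians(4.6);d=W[...,:2]-p[:2];X=d@[np.cos(a),np.sin(a)];Y=d@[-np.sin(a),np.cos(a)]
    m=(X>35)&(X<72)&(abs(Y)<25)&(W[...,2]>54)&(W[...,2]<75);print(n,m.sum(),np.percentile(Y[m],[1,50,99]))
    u,v=map(int,proj(c,p+[90,5,-20]));out.append(cv2.resize(c["pixels"][v-50:v+50,u-60:u+60],(400,333),interpolation=2))
    if n=="top":
        P=W[165:245,285:375].reshape(-1,3)
        for lo,hi in((45,54),):
            k=P[(P[:,2]>lo)&(P[:,2]<hi)];k=k[(k[:,0]>500)&(k[:,0]<525)];print("ledge",rect(c,k))
cv2.imwrite("pics/b2.png",np.hstack(out)[:,:,::-1])
E
```

```text
[438.24591268  70.22103939  63.95688059] [ 3.85437264e-05  9.99203370e-01  3.99076931e-02 -1.26207936e-05] [ 0.29948975 -1.25108093 -1.65356881] [-0.00019393  0.01966356  0.0086842 ]
top 28 [-8.58174953 -1.40799172  5.76956071]
ledge ((517.2880249023438, 74.27665710449219), (13.411855697631836, 103.57685089111328), 4.619815826416016)
side 209 [-11.08107233  -7.39014416   7.39807324]
```

View pics/b2.png

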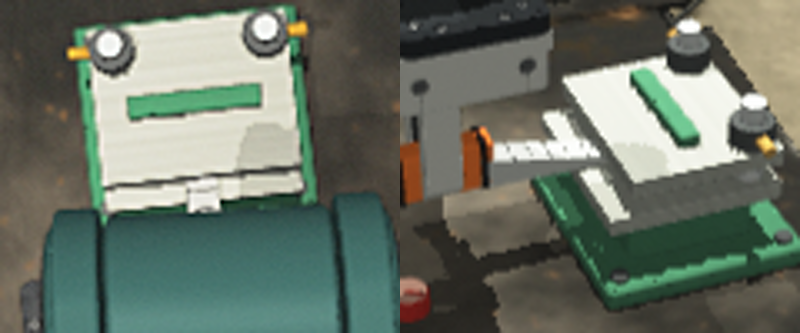

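Blade enters mid-ledge (ledge 104–304 px, blade centre ~204 px). Lower gently.

jog_arm --delta_pos '[[0, 0.03, 0.06], [0, 0.05, 0.12], [0, 0.05, 0.16], [0, 0.05, 0.2], [0, 0.05, 0.2]]' --rotation '[[0, 0, 0], [0, 0, 0], [0, 0, 0], [0, 0, 0], [0, 0, 0]]'

```text
time: 8.98
position: [438.4, 69.7, 61.9]
ee_rot: [0.0, 0.999, 0.04, -0.0]
force: [-0.1, -0.1, -1.3]
opening: 0.165
grasp_force: 40.0
```

jog_arm --delta_pos '[[0, 0, 0.02], [0, 0, 0.04], [0, 0, 0.04], [0, 0, 0.04]]' --rotation '[[0, 0, 0], [0, 0, 0], [0, 0, 0], [0, 0, 0]]'

```text
time: 9.48
position: [438.4, 69.7, 61.6]
ee_rot: [0.0, 0.999, 0.04, -0.0]
force: [-0.7, -0.6, -1.5]
opening: 0.166
grasp_force: 40.0
```

jog_arm --delta_pos '[[0, 0, 0.01], [0, 0, 0.02], [0, 0, 0.02], [0, 0, 0.02]]' --rotation '[[0, 0, 0], [0, 0, 0], [0, 0, 0], [0, 0, 0]]'

```text
time: 9.98
position: [438.4, 69.7, 61.4]
ee_rot: [0.0, 0.999, 0.04, -0.0]
force: [-0.6, 0.1, -0.8]
opening: 0.168
grasp_force: 40.0
```

jog_arm --delta_pos '[[0, 0, 0.02], [0, 0, 0.02], [0, 0, 0.02]]' --rotation '[[0, 0, 0], [0, 0, 0], [0, 0, 0]]'

```text
time: 10.35
position: [438.5, 69.7, 61.3]
ee_rot: [0.0, 0.999, 0.04, 0.0]
force: [-0.6, 0.3, -0.4]
opening: 0.165
grasp_force: 40.0
```

jog_arm --delta_pos '[[0, 0, 0.02], [0, 0, 0.02], [0, 0, 0.02]]' --rotation '[[0, 0, 0], [0, 0, 0], [0, 0, 0]]'

```text
time: 10.72
position: [438.4, 69.7, 61.1]
ee_rot: [0.0, 0.999, 0.04, 0.0]
force: [-3.6, 0.3, 2.4]
opening: 0.166
grasp_force: 40.0
```

jog_arm --delta_pos '[[0, 0, 0.02], [0, 0, 0.02], [0, 0, 0.02]]' --rotation '[[0, 0, 0], [0, 0, 0], [0, 0, 0]]'

```text
time: 11.1
position: [438.4, 69.7, 61.0]
ee_rot: [0.0, 0.999, 0.04, 0.0]
force: [-3.7, -0.3, 4.7]
opening: 0.168
grasp_force: 40.0
```

jog_arm --delta_pos '[[0, 0, -0.02], [0.2, 0, -0.02], [0.5, 0, -0.02], [0.9, 0, -0.02], [1.3, 0, -0.02], [1.7, 0, -0.02], [1.9, 0, -0.02], [2.0, 0, -0.02], [2.0, 0, -0.02]]' --rotation '[[0, 0, 0], [0, 0, 0], [0, 0, 0], [0, 0, 0], [0, 0, 0], [0, 0, 0], [0, 0, 0], [0, 0, 0], [0, 0, 0]]'

```text
time: 12.22
position: [458.7, 71.3, 61.1]
ee_rot: [0.0, 0.999, 0.04, 0.0]
force: [-3.8, -0.8, 4.0]
opening: 0.168
grasp_force: 40.0
```

jog_arm --delta_pos '[[0.1, 0, 0], [0.25, 0, 0], [0.35, 0, 0], [0.4, 0, 0], [0.4, 0, 0]]' --rotation '[[0, 0, 0], [0, 0, 0], [0, 0, 0], [0, 0, 0], [0, 0, 0]]'

```text
time: 12.85
position: [462.6, 71.6, 61.2]
ee_rot: [0.0, 0.999, 0.04, -0.0]
force: [-5.1, -0.3, 6.0]
opening: 0.166
grasp_force: 40.0
```

jog_arm --delta_pos '[[0, 0, -0.02], [0.1, 0, -0.02], [0.2, 0, -0.02], [0.2, 0, -0.02], [0.2, 0, -0.02]]' --rotation '[[0, 0, 0], [0, 0, 0], [0, 0, 0], [0, 0, 0], [0, 0, 0]]'

```text
time: 13.48
position: [464.6, 71.8, 61.2]
ee_rot: [0.0, 0.999, 0.04, 0.0]
force: [-2.9, -0.5, 5.0]
opening: 0.168
grasp_force: 40.0
```

jog_arm --delta_pos '[[0.05, 0, 0], [0.1, 0, 0], [0.1, 0, 0], [0.1, 0, 0]]' --rotation '[[0, 0, 0], [0, 0, 0], [0, 0, 0], [0, 0, 0]]'

```text
time: 13.98
position: [465.3, 71.9, 61.2]
ee_rot: [0.0, 0.999, 0.04, -0.0]
force: [-4.5, 0.2, 5.9]
opening: 0.161
grasp_force: 40.0
```

jog_arm --delta_pos '[[0.05, 0, 0], [0.1, 0, 0], [0.1, 0, 0], [0.1, 0, 0]]' --rotation '[[0, 0, 0], [0, 0, 0], [0, 0, 0], [0, 0, 0]]'

```text
time: 14.48
position: [466.3, 71.9, 61.2]
ee_rot: [0.0, 0.999, 0.04, -0.0]
force: [-4.3, -0.6, 6.1]
opening: 0.168
grasp_force: 40.0
```

jog_arm --delta_pos '[[0, 0, -0.03], [0.05, 0, -0.03], [0.1, 0, -0.03], [0.1, 0, -0.03]]' --rotation '[[0, 0, 0], [0, 0, 0], [0, 0, 0], [0, 0, 0]]'

```text
time: 14.98
position: [467.4, 72.0, 61.3]
ee_rot: [0.0, 0.999, 0.04, 0.0]
force: [-2.5, -1.0, 2.7]
opening: 0.167
grasp_force: 40.0
```

jog_arm --delta_pos '[[0.05, 0, 0], [0.05, 0, 0], [0.05, 0, 0]]' --rotation '[[0, 0, 0], [0, 0, 0], [0, 0, 0]]'

```text
time: 15.35
position: [467.9, 72.1, 61.3]
ee_rot: [0.0, 0.999, 0.04, 0.0]
force: [-2.2, 0.3, 2.4]
opening: 0.169
grasp_force: 40.0
```

jog_arm --delta_pos '[[0.05, 0, 0], [0.05, 0, 0], [0.05, 0, 0]]' --rotation '[[0, 0, 0], [0, 0, 0], [0, 0, 0]]'

```text
time: 15.72
position: [468.2, 72.1, 61.3]
ee_rot: [0.0, 0.999, 0.04, -0.0]
force: [-2.3, -0.6, 2.6]
opening: 0.168
grasp_force: 40.0
```

jog_arm --delta_pos '[[0.05, 0, 0], [0.1, 0, 0], [0.1, 0, 0]]' --rotation '[[0, 0, 0], [0, 0, 0], [0, 0, 0]]'

```text
time: 16.1
position: [468.7, 72.1, 61.4]
ee_rot: [0.0, 0.999, 0.04, -0.001]
force: [-5.7, -1.4, 3.3]
opening: 0.166
grasp_force: 40.0
```

jog_arm --delta_pos '[[0.05, 0, 0], [0.05, 0, 0], [0.05, 0, 0]]' --rotation '[[0, 0, 0], [0, 0, 0], [0, 0, 0]]'

```text
time: 16.48
position: [468.8, 72.2, 61.4]
ee_rot: [0.0, 0.999, 0.04, -0.001]
force: [-6.9, -0.5, 4.6]
opening: 0.165
grasp_force: 40.0
```

jog_arm --delta_pos '[[0.05, 0, 0], [0.05, 0, 0], [0.05, 0, 0]]' --rotation '[[0, 0, 0], [0, 0, 0], [0, 0, 0]]'

```text
time: 16.85
position: [468.9, 72.2, 61.4]
ee_rot: [0.0, 0.999, 0.04, -0.002]
force: [-7.7, -1.3, 5.2]
opening: 0.166
grasp_force: 40.0
```

jog_arm --delta_pos '[[0, 0, -0.02], [0, 0, -0.02], [0, 0, -0.02]]' --rotation '[[0, 0, 0], [0, 0, 0], [0, 0, 0]]'

```text
time: 17.23
position: [468.9, 72.2, 61.4]
ee_rot: [0.0, 0.999, 0.04, -0.002]
force: [-6.8, -1.1, 3.0]
opening: 0.166
grasp_force: 40.0
```

jog_arm --delta_pos '[[0.05, 0, 0], [0.05, 0, 0], [0.05, 0, 0]]' --rotation '[[0, 0, 0], [0, 0, 0], [0, 0, 0]]'

```text
time: 17.6
position: [469.0, 72.2, 61.4]
ee_rot: [0.0, 0.999, 0.04, -0.002]
force: [-7.6, -0.8, 4.9]
opening: 0.166
grasp_force: 40.0
```

```bash
python3 - <<'E'
from cell import r
o=r.get_obs()
for k in("position","ee_rot","force","torque"):print(k,o[k].round(4))
E
```

```text
position [469.0023  72.1585  61.4019]
ee_rot [ 2.000e-04  9.992e-01  3.990e-02 -2.200e-03]
force [-7.5589 -0.7976  4.8658]
torque [-0.1666  1.205  -0.0497]
```

Push tilts the tool 0.25° nose-down; counter-rotate so the blade stays flat.

jog_arm --delta_pos '[[0, 0, 0], [0, 0, 0], [0, 0, 0], [0, 0, 0]]' --rotation '[[0, 0.003, 0], [0, 0.005, 0], [0, 0.005, 0], [0, 0.005, 0]]'

```text
time: 18.1
position: [469.0, 72.2, 61.3]
ee_rot: [0.0, 0.999, 0.04, 0.0]
force: [-7.1, 0.1, 4.4]
opening: 0.166
grasp_force: 40.0
```

```bash
python3 - <<'E'
from cell import r
o=r.get_obs()
for k in("position","ee_rot","force","torque"):print(k,o[k].round(4))
E
```

```text
position [469.0455  72.1737  61.2809]
ee_rot [1.000e-04 9.992e-01 3.990e-02 3.000e-04]
force [-7.1376  0.1175  4.3887]
torque [-0.0869  1.2161 -0.0139]
```

jog_arm --delta_pos '[[0.03, 0, -0.02], [0.05, 0, -0.03], [0.05, 0, -0.03], [0.05, 0, -0.03]]' --rotation '[[0, 0, 0], [0, 0, 0], [0, 0, 0], [0, 0, 0]]'

```text
time: 18.6
position: [469.1, 72.2, 61.3]
ee_rot: [0.0, 0.999, 0.04, -0.0]
force: [-8.0, -1.5, 4.1]
opening: 0.166
grasp_force: 40.0
```

jog_arm --delta_pos '[[0.03, 0, 0], [0.05, 0, 0], [0.05, 0, 0], [0.05, 0, 0]]' --rotation '[[0, 0, 0], [0, 0, 0], [0, 0, 0], [0, 0, 0]]'

```text
time: 19.1
position: [469.2, 72.2, 61.4]
ee_rot: [0.0, 0.999, 0.04, -0.001]
force: [-9.1, -0.4, 5.3]
opening: 0.168
grasp_force: 40.0
```

```bash
python3 - <<'E'
from cell import r
o=r.get_obs()
for k in("position","ee_rot","force","torque"):print(k,o[k].round(4))
E
```

```text
position [469.1693  72.1948  61.3566]
ee_rot [ 1.000e-04  9.992e-01  3.990e-02 -7.000e-04]
force [-9.1241 -0.3727  5.2778]
torque [-0.1253  1.5169 -0.0172]
```

jog_arm --delta_pos '[[0, 0, 0], [0, 0, 0], [0, 0, 0], [0, 0, 0]]' --rotation '[[0, 0.002, 0], [0, 0.002, 0], [0, 0.002, 0], [0, 0.002, 0]]'

```text
time: 19.6
position: [469.2, 72.2, 61.3]
ee_rot: [0.0, 0.999, 0.04, 0.0]
force: [-9.6, -1.1, 5.6]
opening: 0.165
grasp_force: 40.0
```

```bash
python3 - <<'E'
from cell import r,vision
from h import *
o=r.get_obs();p=o["position"]
for k in("position","ee_rot","force"):print(k,o[k].round(4))
out=[]
for n in("top","side"):
    c=vision.camera(n);u,v=map(int,proj(c,p+[70,5,-10]));out.append(cv2.resize(c["pixels"][v-50:v+50,u-60:u+60],(400,333),interpolation=2))
cv2.imwrite("pics/b3.png",np.hstack(out)[:,:,::-1])
E
```

```text
position [469.1577  72.1833  61.2705]
ee_rot [1.000e-04 9.992e-01 3.990e-02 3.000e-04]
force [-9.581  -1.1443  5.6002]
```

View pics/b3.png

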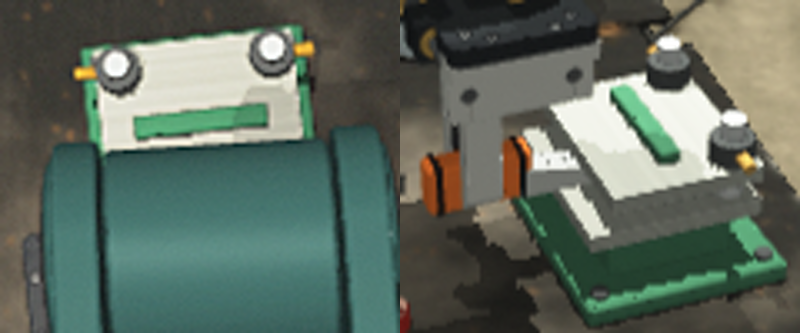

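Side view: blade flat on the lower plate, mid-gap, handle ~(520,165) clear of the ledge; depth ≈44 mm matches a gap of ≈10.8 mm. Ease the down-load slightly and hand in.

jog_arm --delta_pos '[[0, 0, -0.02], [0, 0, -0.03], [0, 0, -0.03], [0, 0, -0.03]]' --rotation '[[0, 0, 0], [0, 0, 0], [0, 0, 0], [0, 0, 0]]'

```text
time: 20.2
position: [469.2, 72.2, 61.3]
ee_rot: [0.0, 0.999, 0.04, 0.0]
force: [-8.6, -0.4, 3.9]
opening: 0.166
grasp_force: 40.0
```

```bash
python3 -c "
from cell import r
print(r.sign_off())"
```

```text
the job is handed in; nothing more can be done
None
```

The job is handed in at 20 s: the taper gauge is held by its handle, blade flat and centred in the press gap, snug about 44 mm deep (gap roughly 10.8 mm) with a push of about 8.6 N; I did not move the jar, cap or stilt.

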